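# Loaf tin from behind the canisters

## Task

The small loaf tin stands in the wooden crate behind a row of three canisters. Move all three canisters onto the wooden chopping board, then lift the loaf tin out and put it in the middle of the baking sheet, its long side along the sheet's long side, and after that stand each canister back in the crate exactly where it stood at the start. Keep everything upright, set things down rather than dropping them, and leave the mixing bowl, the bottle and the ramekin alone.

Things in the scene. Friction and masses are not known exactly. Their poses are not given: they have to be found in the camera images.
- shaker: Stainless-steel sugar shaker, a loose upright cylinder 55 mm across and 140 mm tall, about 0.35 kg; its screw cap (57 mm across, from 104 to 128 mm above the base, straight-sided) ends in a low perforated dome. Grip it across the cap. Origin: centre of its underside, z up. Starts in the front row of the crate.
- square_canister: Plain aluminium canister of square section, loose, 54 x 54 mm, 128 mm tall, about 0.35 kg; its flat lid is 56 x 56 mm and covers the top 28 mm. Origin: centre of its underside, z up, x and y square to its sides. Starts in the front row of the crate, turned up to about 7 degrees against the crate.
- jar: White ceramic jar with a flat wooden lid, loose, 62 mm across the body, 118 mm tall, about 0.4 kg; the lid is 58 mm across and is the top 22 mm; the lid does not come off. Origin: centre of its underside, z up. Starts in the front row of the crate.
- loaf_tin: Small steel loaf tin, loose, open at the top, 62 mm (its x) by 148 mm (its y) by 50 mm tall, walls 3 mm, about 0.28 kg. Origin: centre of its underside, z up. Starts in the crate behind the row of canisters, its long side along the row. It can be gripped across its 62 mm width.
- crate: Shallow wooden crate, fixed, 200 mm (its x) by 270 mm (its y), walls 8 mm thick. Above the table: floor 10 mm, front and back walls 35 mm, end boards 75 mm. Origin: centre of its underside, z up; its -x side is the front, facing the robot. The canisters stand in a row along its y at x about -50 mm, about 76 mm apart; the tin stands behind them at x about +25 mm.
- board: Wooden chopping board, pale, fixed, 240 mm (its x) by 170 mm (its y), 18 mm thick, flat. Origin: centre of its underside, z up. Lies on the table to the left or right of the crate; the side area for the canisters.
- sheet: Small aluminium baking sheet, fixed, 240 mm (its x, the long side) by 170 mm (its y); its floor is 3 mm above the table, its rim 19 mm. Origin: centre of its underside, z up. On the other side of the crate from the chopping board.
- bowl: Bystander: empty steel mixing bowl, 120 mm across, 55 mm tall, loose, beyond the crate to one side. Origin: centre of its underside.
- bottle: Bystander: amber glass syrup bottle, 60 mm across, 190 mm tall, loose, beyond the crate. Origin: centre of its underside.
- ramekin: Bystander: white ceramic ramekin, 76 mm across, 45 mm tall, loose, beyond the crate to the other side. Origin: centre of its underside.
Not all that is in view belongs to the job. Leave any green look-alike of the square_canister alone.

How it is judged:
By the outcome, as a careful person would: the job done as asked, in the order asked, and still so for the second after the job is handed in, with the robot touching nothing.
It also fails if it takes over 141 s, if anything falls off the work surface, if the arm or the gripper's body presses on something with over 40 N, if the wrist force passes 120 N, or if a joint passes its speed limit or range.

## Robot

A 6-joint arm with a two-finger parallel gripper is mounted at the origin on the work surface. World frame = base frame: x ahead of the robot, y to its left, z up, the work surface at z = 0. Lengths are in m, angles in rad, forces in N, time in s.
With the tool pointing down it reaches from about 0.375 to 0.9 m from the base axis. Payload 3.1 kg.
Tool frame: the origin (TCP) lies between the finger pads; the fingertips stand 11 mm ahead of it and the grasp point (between the pads) lies 8 mm behind it; z points along the fingers, y is the line along which they close (so a half turn about z gives the same grasp; the last joint's range is limited). The gripper opens to 87 mm and grips with 3 to 60 N. Pads are 19 mm wide; open, the fingers measure 117 mm over their backs; the gripper's body (75 mm by 190 mm) begins 51 mm behind the grasp point.
Start: joints at [1.087, 0.527, 1.433, -0, 1.181, -0.178], TCP at [0.188, 0.596, 0.234] pointing down, gripper open.
Joint ranges: [-3.08, 3.08], [-0.75, 2.2], [0.22, 2.44], [-1.43, 4.57], [0, 2.65], [-2.85, 2.85]. Speed limits (rad/s): [2.79, 2.79, 3.14, 3.14, 3.14, 3.14].

## Interface

Orientations are given as a unit quaternion [x, y, z, w].
In Python, from rig import get_obs, camera, hand_in gives the robot as it stands.
- The arm moves only by the shell command python3 -m pendant 'ROWS' [FORCE]. ROWS is JSON, a list that holds one entry, the list of rows, each a list of 7 numbers: the shift along the tool's x, y, z in m, then the turn, a rotation vector about the tool's x, y, z in degrees, then the opening, from 0 (shut) to 1 (fully open). In form: [[[x, y, z, ax, ay, az, fingers], ...]]. A call has exactly 5 rows; each row shifts and turns the commanded pose from where the row before left it, along the tool's axes as they then stand; what a row does not reach is not made up. A row lasts 1/8 s, in which the tool goes at most 62.5 mm and 10.7 degrees, less where a joint would pass 70% of its speed; a pose out of reach is approached as far as the arm can. A call with a gripper value outside its range is refused whole. The fingers move at their own pace and stop on an object; FORCE is the grip in N (left out, the last holds). Time passes only in rows, so rows that do not move let the fingers close, or fill a call up. It gives the time, the measured TCP pose, the force, the opening and the grip force at its end, in the units of the state.
- get_obs(): the state, without advancing time (a new reading comes with each control period).
- camera(name): name is "scene" or "top" or "wrist"; returns a dict with "img" (400x640x3 uint8, red, green, blue), "intrinsics" (3x3 intrinsics, pixels), "R" (3x3) and "t" (3): a world point X has camera coordinates R X + t; the wrist camera has in their place "T_tool_cam" (4x4, takes a point from camera to tool coordinates, whose origin is the TCP and whose axes are the flange's). Camera axes: x right, y down, z forward; pixel columns grow to the right and rows downward; lengths in m; the calibration is good to about 2 mm. A picture is of the moment at which its call begins: read the wrist's pose just before it. There is no depth.
- hand_in(): hands the job in; it is judged then, once.
The state is a dict: "time": time; "q": joint angles; "joint_velocities": joint speeds; "joint_torque": joint torques, N m; "position": TCP position; "tool_rot": TCP orientation; "ft_force": force on the tool from outside, world axes, zero at the start; "moment": the same for the moment, N m; "grip_width": finger opening in m; "grip_force": force on a finger pad.
Only numpy, scipy, OpenCV 4.12 (cv2) and the standard library are available. Lean on these libraries where they do the work, as an engineer would, in place of code of your own. Each camera call takes 0.05 s, during which the arm holds its last target. There are 200 camera calls.

## Working session

There is one attempt and no reset: what is moved stays moved. The work goes in short steps, Python scripts to look and compute and a shell command to move; the robot and the scene stay as the last step left them, time stands still between calls to the robot, and variables do not carry over. Pictures are saved under pics/ and viewed, at most 14 in all, crops included, and the job is handed in when it is done.

```bash
mkdir -p pics; ls; python3 - <<'E'
from rig import get_obs,camera
import cv2,numpy as np
np.set_printoptions(precision=4,suppress=True)
print(get_obs())
for n in("top","scene"):
    c=camera(n);cv2.imwrite(f"pics/{n}0.png",cv2.cvtColor(c["img"],cv2.COLOR_RGB2BGR));np.savez(f"{n}0.npz",**c)
    print(n,c["intrinsics"],c["R"],c["t"])
c=camera("wrist");print(c["T_tool_cam"],c["intrinsics"])
E
```

```text
pics
{'time': 0.0, 'q': array([ 1.0865,  0.5285,  1.4339, -0.0001,  1.1814, -0.1785]), 'joint_velocities': array([ 0.0003,  0.0005,  0.001 , -0.0007,  0.0008,  0.0007]), 'joint_torque': array([ -0.0028, -44.0046, -17.6594,   0.0631,   0.0584,  -0.0002]), 'position': array([0.1878, 0.5954, 0.2326]), 'tool_rot': array([ 0.1523,  0.9883, -0.001 , -0.0003]), 'ft_force': array([ 1.1307, -0.0109, -0.0587]), 'moment': array([-0.0271,  0.0088, -0.0256]), 'grip_force': 0.0, 'grip_width': 0.08691903726394222}
top [[447.1234   0.     324.4034]
 [  0.     447.1234 200.6723]
 [  0.       0.       1.    ]] [[ 0.0036 -1.     -0.0046]
 [-0.9991 -0.0034 -0.0423]
 [ 0.0423  0.0048 -0.9991]] [0.0162 0.5299 1.2279]
scene [[439.0762   0.     315.225 ]
 [  0.     439.0762 196.5213]
 [  0.       0.       1.    ]] [[ 0.352   0.9359  0.0153]
 [ 0.5888 -0.2087 -0.7809]
 [-0.7276  0.2839 -0.6245]] [-0.1761 -0.2581  1.4915]
[[-0.0001 -0.9589 -0.2837  0.0786]
 [ 1.      0.0001 -0.0005 -0.0012]
 [ 0.0005 -0.2837  0.9589 -0.1498]
 [ 0.      0.      0.      1.    ]] [[297.8784   0.     317.5813]
 [  0.     297.8784 195.9137]
 [  0.       0.       1.    ]]
```

View pics/top0.png

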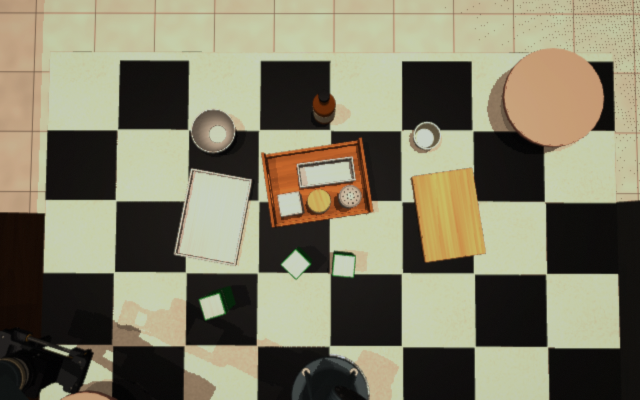

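View pics/scene0.png

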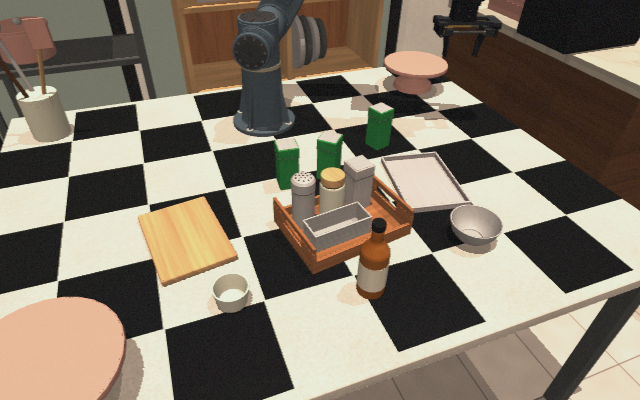

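The top view shows the crate at about (317,183), with the square canister at (289,204), the jar at (319,201), the shaker at (350,197) and the tin at (326,173). The sheet is at (213,217) and the board at (449,214).

There are four candidates for the square canister. Three have green sides, at top-view (295,264), (343,264) and (213,305). The grey-sided one in the crate's front row at (289,204) fits the description, so I'll confirm it in a crop.

```bash
cat > h.py <<'E'
import numpy as np,cv2
np.set_printoptions(precision=4,suppress=True)
def ray(c,px,z):
    d=c["R"].T@np.linalg.solve(c["intrinsics"],[px[0],px[1],1.]);o=-c["R"].T@c["t"]
    return (o+d*(z-o[2])/d[2])
def wristcam(c,o):
    from scipy.spatial.transform import Rotation as Ro
    T=np.eye(4);T[:3,:3]=Ro.from_quat(o["tool_rot"]).as_matrix();T[:3,3]=o["position"]
    M=np.linalg.inv(T@c["T_tool_cam"]);return dict(intrinsics=c["intrinsics"],R=M[:3,:3],t=M[:3,3],img=c["img"])
E
python3 - <<'E'
from h import *
t=np.load("top0.npz");s=np.load("scene0.npz")
a=cv2.resize(t["img"][130:240,255:385],None,fx=4,fy=4,interpolation=cv2.INTER_CUBIC)
b=cv2.resize(s["img"][140:280,260:420],None,fx=1.5,fy=1.5,interpolation=cv2.INTER_CUBIC)
im=np.zeros((440,770,3),np.uint8);im[:440,:520]=a;im[:210,525:765]=b
cv2.imwrite("pics/crop1.png",im[:,:,::-1])
im=t["img"].astype(int);hsv=cv2.cvtColor(t["img"],cv2.COLOR_RGB2HSV)
# board: wood hue, right region ; 
def rect(m,x0,x1,y0,y1,z,name):
    k=np.zeros_like(m);k[y0:y1,x0:x1]=m[y0:y1,x0:x1]
    cs,_=cv2.findContours(k.astype(np.uint8),cv2.RETR_EXTERNAL,cv2.CHAIN_APPROX_NONE)
    c=max(cs,key=cv2.contourArea)[:,0].astype(float)
    P=np.array([ray(t,p,z)[:2] for p in c],np.float32)
    print(name,cv2.minAreaRect(P))
sat=hsv[...,1]>90
rect(sat&(im.sum(2)>200),400,500,160,270,.018,"board")
rect((hsv[...,1]>130)&(im.sum(2)>80),255,380,130,235,.05,"crate")
E
```

```text
board ((0.49248528480529785, -0.3218046724796295), (0.23981603980064392, 0.17171014845371246), 8.57275104522705)
crate ((0.577605128288269, 0.03920981287956238), (0.20548565685749054, 0.28036776185035706), 9.404016494750977)
```

View pics/crop1.png

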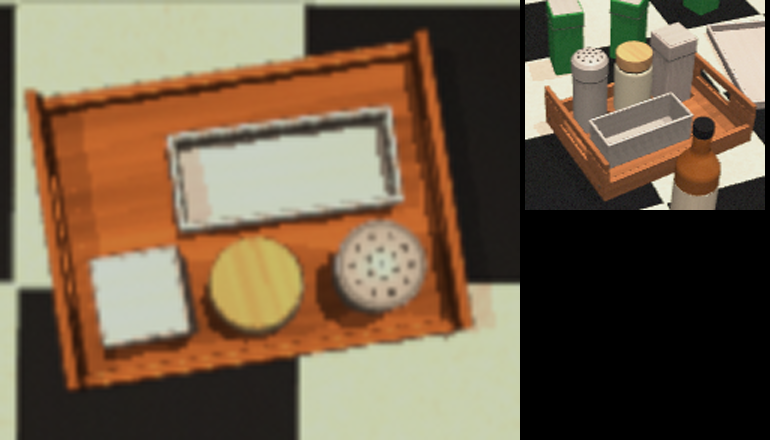

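The crop confirms it: the front-row square canister at top-view (290,204) has grey aluminium sides and stands in the crate. All three green look-alikes are outside it. Next I'll compute positions.

```bash
python3 - <<'E'
from h import *
t=np.load("top0.npz")
f=lambda x,y,z:ray(t,(x/4+255-.4,y/4+130-.4),z)[:2]
print("sq",f(140,297,.138),"jar",f(255,284,.128),"shk",f(380,266,.14),"tin",f(285,169,.06))
def yaw(a,b): d=b-a; return np.degrees(np.arctan2(d[1],d[0]))
print("sq yaw",yaw(f(103,347,.138),f(90,258,.138)),yaw(f(190,337,.138),f(178,247,.138)))
print("tin yaw",yaw(f(402,200,.06),f(180,230,.06))-90,)
A,B,C,D=[f(*p,.075) for p in((75,386),(32,93),(465,325),(422,33))]
print("crate ends yaw",yaw(A,B),yaw(C,D),(A+B+C+D)/4)
im=t["img"]; hsv=cv2.cvtColor(im,cv2.COLOR_RGB2HSV)
S=[ray(t,p,.019)[:2] for p in((191,170),(252,180),(238,265),(175,253))]
print("sheet",np.mean(S,0),yaw(S[3],S[0]),yaw(S[2],S[1]),[ray(t,p,.12)[:2] for p in((295,264),(343,264))])
E
```

```text
sq [0.5163 0.1041] jar [0.5251 0.0328] shk [ 0.536 -0.045] tin [0.6049 0.0143]
sq yaw 8.760675901612743 7.925899387759145
tin yaw 7.902261797409224
crate ends yaw 8.844803980301252 8.335547996489877 [0.5769 0.0382]
sheet [0.484  0.3219] -9.97868434109872 -8.743515435126907 [array([0.3657, 0.0909]), array([ 0.3662, -0.0297])]
```

```bash
R='python3 -m pendant'
$R '[[[-0.034,-0.03,-0.012,0,0,0,1],[-0.034,-0.03,-0.012,0,0,0,1],[-0.034,-0.03,-0.012,0,0,0,1],[-0.034,-0.03,-0.012,0,0,0,1],[-0.034,-0.03,-0.012,0,0,0,1]]]' 15
$R '[[[-0.034,-0.03,-0.012,0,0,0,1],[-0.034,-0.03,-0.012,0,0,0,1],[-0.034,-0.03,-0.012,0,0,0,1],[-0.034,-0.03,-0.012,0,0,0,1],[-0.034,-0.03,-0.012,0,0,0,1]]]'
$R '[[[-0.034,-0.03,0,0,0,0,1],[-0.034,-0.03,0,0,0,0,1],[-0.034,-0.03,0,0,0,0,1],[-0.034,-0.03,0,0,0,0,1],[-0.034,-0.03,0,0,0,0,1]]]'
$R '[[[0,0,0,0,0,9,1],[0,0,0,0,0,9,1],[0,0,0,0,0,9,1],[0,0,0,0,0,9,1],[0,0,0,0,0,9,1]]]'
$R '[[[0,0,0,0,0,9.5,1],[0,0,0,0,0,9.5,1],[0,0,0,0,0,0,1],[0,0,0,0,0,0,1],[0,0,0,0,0,0,1]]]'
python3 - <<'E'
from h import *
from rig import *
import pickle
o=get_obs();c=camera("wrist");c=wristcam(c,o);pickle.dump(c,open("w1.pkl","wb"))
print(o["position"],o["tool_rot"],o["time"])
im=cv2.resize(c["img"],(800,500),interpolation=cv2.INTER_CUBIC);cv2.imwrite("pics/w1.png",im[:,:,::-1])
E
```

```text
time: 0.78
position: [0.3055, 0.4004, 0.2937]
tool_rot: [0.152, 0.988, -0.0, -0.0]
ft_force: [0.6, -0.3, 0.3]
grip_width: 0.0872
grip_force: 0.0
time: 1.4
position: [0.4224, 0.2062, 0.3538]
tool_rot: [0.152, 0.988, 0.0, -0.0]
ft_force: [0.2, -0.4, 0.6]
grip_width: 0.0873
grip_force: 0.0
time: 2.02
position: [0.5394, 0.012, 0.3533]
tool_rot: [0.152, 0.988, 0.0, -0.0]
ft_force: [1.0, 0.5, -1.3]
grip_width: 0.0867
grip_force: 0.0
time: 2.65
position: [0.5387, 0.0134, 0.3532]
tool_rot: [0.521, 0.853, -0.0, -0.0]
ft_force: [-0.5, -0.6, -0.0]
grip_width: 0.087
grip_force: 0.0
time: 3.28
position: [0.5389, 0.0133, 0.3535]
tool_rot: [0.652, 0.758, -0.0, -0.0]
ft_force: [0.5, -0.2, -0.1]
grip_width: 0.0871
grip_force: 0.0
[0.5389 0.0133 0.3535] [ 0.6524  0.7579 -0.0001 -0.0001] 3.275
```

View pics/w1.png

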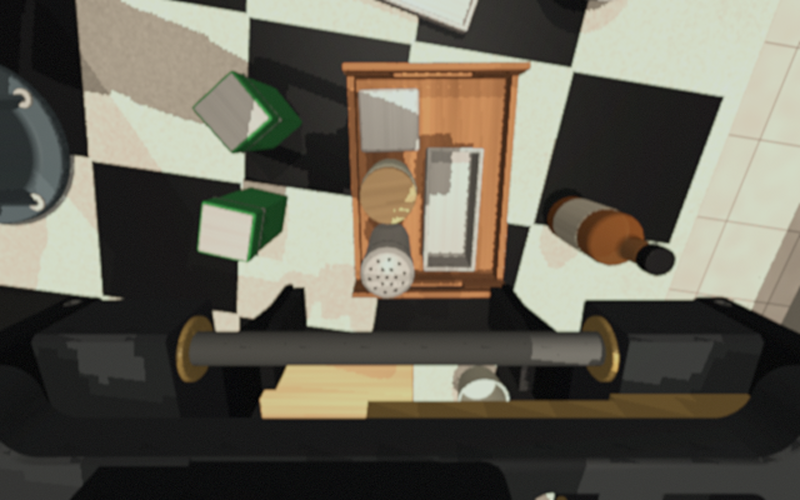

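The wrist view (800x500 scale) shows the square lid at about (388,119), the jar lid at (389,194), the shaker dome at (387,272) and the tin rim from (427,148) to (475,271). I'll fit these more finely.

```bash
python3 - <<'E'
from h import *
import pickle
c=pickle.load(open("w1.pkl","rb"));im=c["img"];hsv=cv2.cvtColor(im,cv2.COLOR_RGB2HSV)
f=lambda x,y,z:ray(c,(x/1.25,y/1.25),z)[:2]
print("sq",f(388,119,.138),"jar",f(389,194,.128),"shk",f(387,272,.145),"tin",f(452,209,.06))
cam=-c["R"].T@c["t"];print("cam",cam)
x0,y0=275,50
cr=im[y0:250,x0:420]
low=(cv2.cvtColor(cr,cv2.COLOR_RGB2HSV)[...,1]<75).astype(np.uint8)
k=low.copy();k[78:]=0;k[:,65:]=0;k[:12]=0;k[:,:8]=0
cs,_=cv2.findContours(k,cv2.RETR_EXTERNAL,cv2.CHAIN_APPROX_NONE)
q=max(cs,key=cv2.contourArea)[:,0]+[x0,y0]
P=np.array([ray(c,p,.138)[:2] for p in q],np.float32);print("sq rect",cv2.minAreaRect(P),len(q))
big=cv2.resize(cr,None,fx=4,fy=3,interpolation=cv2.INTER_CUBIC)
big=cv2.resize(cr,None,fx=3,fy=3,interpolation=cv2.INTER_CUBIC)
m=cv2.resize(low*255,None,fx=2,fy=3)[:, :,None].repeat(3,2)
m=np.hstack([big,m[:, :300]]);print(m.shape);cv2.imwrite("pics/w1c.png",m[:,:,::-1])
E
```

```text
sq [0.5159 0.102 ] jar [0.5268 0.0314] shk [ 0.5362 -0.0457] tin [0.6047 0.0142]
cam [0.5262 0.0894 0.5033]
sq rect ((0.5167822241783142, 0.10102979838848114), (0.05509687215089798, 0.055658791214227676), 10.668599128723145) 185
(600, 725, 3)
```

View pics/w1c.png

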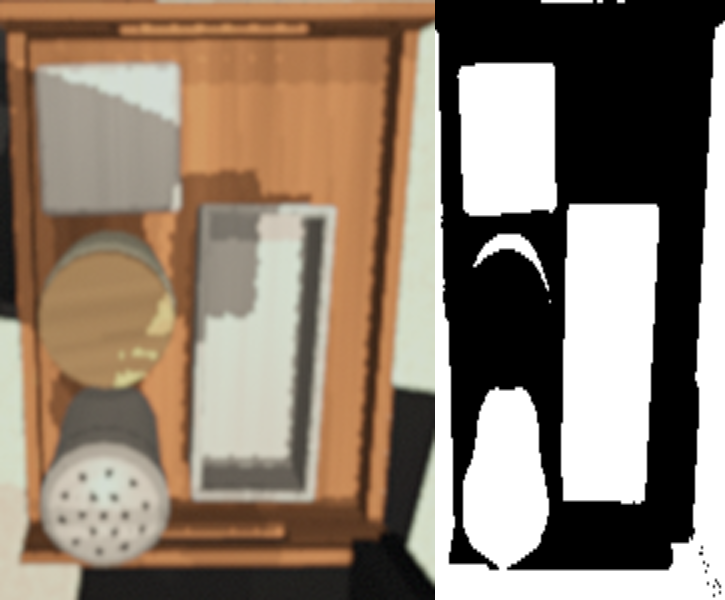

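```bash
R='python3 -m pendant'
$R '[[[-0.0577,-0.0116,0,0,0,0,1],[0,0,0.05,0,0,0,1],[0,0,0.05,0,0,0,1],[0,0,0.05,0,0,0,1],[0,0,0.05,0,0,0,1]]]' 25
$R '[[[0,0,0.02,0,0,0,1],[0,0,0.0145,0,0,0,1],[0,0,0,0,0,0,1],[0,0,0,0,0,0,1],[0,0,0,0,0,0,1]]]'
python3 - <<'E'
from h import *
from rig import *
o=get_obs();c=wristcam(camera("wrist"),o)
print(o["position"],o["tool_rot"])
cv2.imwrite("pics/w2.png",c["img"][:,:,::-1])
E
```

```text
time: 3.95
position: [0.5363, -0.0456, 0.1524]
tool_rot: [0.653, 0.758, 0.0, 0.001]
ft_force: [-0.1, -0.7, 0.3]
grip_width: 0.0871
grip_force: 0.0
time: 4.58
position: [0.5368, -0.0457, 0.1202]
tool_rot: [0.653, 0.757, 0.001, 0.001]
ft_force: [-0.1, 0.1, 0.7]
grip_width: 0.087
grip_force: 0.0
[ 0.5368 -0.0457  0.1202] [0.6528 0.7575 0.0005 0.0012]
```

View pics/w2.png

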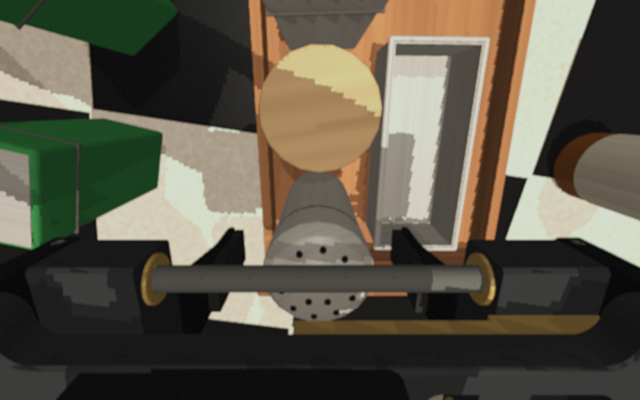

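The shaker is centred between the fingers (cap columns 267–375, finger gap about 235–400).

```bash
R='python3 -m pendant'
$R '[[[0,0,0,0,0,0,0],[0,0,0,0,0,0,0],[0,0,0,0,0,0,0],[0,0,0,0,0,0,0],[0,0,0,0,0,0,0]]]' 25
$R '[[[0,0,-0.01,0,0,0,0],[0,0,-0.03,0,0,0,0],[0,0,-0.03,0,0,0,0],[0,0,-0.03,0,0,0,0],[0,0,0,0,0,0,0]]]'
```

```text
time: 5.25
position: [0.5363, -0.0455, 0.1191]
tool_rot: [0.653, 0.757, 0.0, 0.0]
ft_force: [-0.3, -0.3, -0.4]
grip_width: 0.0559
grip_force: 25.0
time: 5.88
position: [0.5372, -0.0458, 0.2211]
tool_rot: [0.653, 0.757, 0.001, 0.002]
ft_force: [0.6, -0.1, -4.9]
grip_width: 0.0562
grip_force: 25.0
```

```bash
R='python3 -m pendant'
$R '[[[-0.04,-0.002,0,0,0,0,0],[-0.052,-0.002,0,0,0,0,0],[-0.052,-0.002,0,0,0,0,0],[-0.052,-0.002,0,0,0,0,0],[-0.052,-0.003,0,0,0,0,0]]]'
$R '[[[-0.04,-0.003,0,0,0,0,0],[-0.02,0,0,0,0,0,0],[0,0,0.03,0,0,0,0],[0,0,0.03,0,0,0,0],[0,0,0.02,0,0,0,0]]]'
$R '[[[0,0,0.006,0,0,0,0],[0,0,0.002,0,0,0,0],[0,0,0.002,0,0,0,0],[0,0,0,0,0,0,0],[0,0,0,0,0,0,0]]]'
```

```text
time: 6.5
position: [0.5606, -0.2931, 0.2165]
tool_rot: [0.653, 0.757, -0.0, -0.002]
ft_force: [-0.2, 0.6, -4.4]
grip_width: 0.0565
grip_force: 25.0
time: 7.12
position: [0.5662, -0.3496, 0.1359]
tool_rot: [0.653, 0.758, 0.0, -0.003]
ft_force: [0.3, -0.4, -4.3]
grip_width: 0.0559
grip_force: 25.0
time: 7.75
position: [0.5679, -0.3524, 0.1298]
tool_rot: [0.653, 0.757, 0.0, 0.001]
ft_force: [1.2, -0.2, -4.0]
grip_width: 0.0561
grip_force: 25.0
```

```bash
R='python3 -m pendant'
$R '[[[0,0,0.001,0,0,0,0],[0,0,0,0,0,0,0],[0,0,0.0005,0,0,0,0],[0,0,0,0,0,0,0],[0,0,0,0,0,0,0]]]'
$R '[[[0,0,0.0005,0,0,0,0],[0,0,0,0,0,0,0],[0,0,0.0005,0,0,0,0],[0,0,0,0,0,0,0],[0,0,0,0,0,0,0]]]'
```

```text
time: 8.38
position: [0.5676, -0.3522, 0.1277]
tool_rot: [0.653, 0.757, -0.0, 0.0]
ft_force: [-0.0, 1.0, -2.0]
grip_width: 0.056
grip_force: 25.0
time: 9.0
position: [0.5677, -0.3524, 0.1276]
tool_rot: [0.653, 0.757, -0.0, 0.0]
ft_force: [-0.5, 1.0, 5.1]
grip_width: 0.0557
grip_force: 25.0
```

```bash
R='python3 -m pendant'
$R '[[[0,0,0,0,0,0,0.8],[0,0,0,0,0,0,0.95],[0,0,0,0,0,0,0.95],[0,0,0,0,0,0,1],[0,0,0,0,0,0,1]]]'
$R '[[[0,0,-0.02,0,0,0,1],[0,0,-0.04,0,0,0,1],[0,0,-0.04,0,0,0,1],[0,0,0,0,0,0,1],[0,0,0,0,0,0,1]]]'
python3 - <<'E'
from h import *
from rig import *
o=dict(position=[.5365,-.0457,.1197],tool_rot=[.6528,.7575,.0003,.0008])
K=camera("wrist");c=wristcam(K,o)
for p in((321,107.5),):print(ray(c,p,.128))
E
```

```text
time: 9.62
position: [0.5676, -0.3522, 0.1264]
tool_rot: [0.653, 0.757, 0.0, -0.0]
ft_force: [-0.2, 1.0, 0.2]
grip_width: 0.0862
grip_force: 0.0
time: 10.25
position: [0.5671, -0.3517, 0.226]
tool_rot: [0.653, 0.757, -0.0, -0.001]
ft_force: [-1.1, 0.6, -0.7]
grip_width: 0.087
grip_force: 0.0
[0.5254 0.0307 0.128 ]
```

```bash
R='python3 -m pendant'
$R '[[[0.055,0.002,0,0,0,0,1],[0.055,0.002,0,0,0,0,1],[0.055,0.002,0,0,0,0,1],[0.055,0.002,0,0,0,0,1],[0.055,0.002,0,0,0,0,1]]]'
$R '[[[0.055,0.0028,0,0,0,0,1],[0.0555,0.0029,0,0,0,0,1],[0,0,0,0,0,0,1],[0,0,0.03,0,0,0,1],[0,0,0.03,0,0,0,1]]]'
$R '[[[0,0,0.03,0,0,0,1],[0,0,0.0195,0,0,0,1],[0,0,0,0,0,0,1],[0,0,0,0,0,0,1],[0,0,0,0,0,0,1]]]'
python3 - <<'E'
from h import *
from rig import *
o=get_obs();c=wristcam(camera("wrist"),o)
print(o["position"],o["tool_rot"])
cv2.imwrite("pics/w3.png",c["img"][:,:,::-1])
E
```

```text
time: 10.92
position: [0.5356, -0.0767, 0.2249]
tool_rot: [0.653, 0.757, -0.001, -0.002]
ft_force: [0.1, -0.4, -0.4]
grip_width: 0.0868
grip_force: 0.0
time: 11.55
position: [0.5262, 0.0307, 0.1652]
tool_rot: [0.653, 0.757, -0.0, -0.0]
ft_force: [-0.1, -0.4, -0.1]
grip_width: 0.0872
grip_force: 0.0
time: 12.18
position: [0.527, 0.0311, 0.1178]
tool_rot: [0.653, 0.757, 0.0, 0.001]
ft_force: [-0.1, -0.4, -0.0]
grip_width: 0.0871
grip_force: 0.0
[0.527  0.0311 0.1178] [0.653  0.7574 0.0004 0.0008]
```

View pics/w3.png

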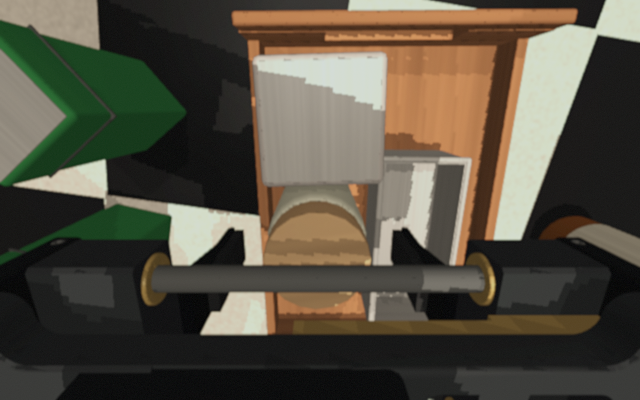

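```bash
R='python3 -m pendant'
python3 - <<'E'
from h import *
from rig import *
o=get_obs();o=dict(position=[.5265,.0311,.1173],tool_rot=[.653,.7574,.0002,.0004])
c=wristcam(camera("wrist"),o);im=c["img"]
lo=(cv2.cvtColor(im,cv2.COLOR_RGB2HSV)[...,1]<75).astype(np.uint8)
lo[:48]=0;lo[:,387:]=0;lo[:,:251]=0;lo[182:]=0
cs,_=cv2.findContours(lo,cv2.RETR_EXTERNAL,cv2.CHAIN_APPROX_NONE)
q=max(cs,key=cv2.contourArea)[:,0]
P=np.array([ray(c,p,.138)[:2] for p in q],np.float32);print("mask",cv2.minAreaRect(P))
C=np.array([ray(c,p,.138)[:2] for p in((252,57),(386,52),(386,183),(260,186))],np.float32)
print(C.mean(0),cv2.minAreaRect(C),[np.degrees(np.arctan2(*(b-a)[::-1])) for a,b in((C[0],C[1]),(C[3],C[2]),(C[2],C[1]),(C[3],C[0]))])
E
$R '[[[0,0,0,0,0,0,0],[0,0,0,0,0,0,0],[0,0,0,0,0,0,0],[0,0,0,0,0,0,0],[0,0,0,0,0,0,0]]]' 25
$R '[[[0,0,-0.01,0,0,0,0],[0,0,-0.03,0,0,0,0],[0,0,-0.03,0,0,0,0],[0,0,-0.03,0,0,0,0],[0,0,0,0,0,0,0]]]'
```

```text
mask ((0.5168238878250122, 0.10189225524663925), (0.055274758487939835, 0.05280323699116707), 10.056966781616211)
[0.5163 0.1011] ((0.5165302157402039, 0.10131598263978958), (0.05631362274289131, 0.053408198058605194), 9.852936744689941) [np.float32(10.425477), np.float32(9.852936), np.float32(102.197685), np.float32(98.75421)]
time: 12.9
position: [0.5264, 0.0315, 0.1171]
tool_rot: [0.653, 0.757, 0.0, 0.0]
ft_force: [-0.1, 0.2, 0.7]
grip_width: 0.0575
grip_force: 25.0
time: 13.52
position: [0.5277, 0.0313, 0.2192]
tool_rot: [0.653, 0.757, 0.001, 0.002]
ft_force: [0.4, -0.5, -4.9]
grip_width: 0.0574
grip_force: 25.0
```

```bash
R='python3 -m pendant'
$R '[[[-0.04,-0.002,0,0,0,0,0],[-0.052,-0.003,0,0,0,0,0],[-0.052,-0.003,0,0,0,0,0],[-0.052,-0.003,0,0,0,0,0],[-0.052,-0.003,0,0,0,0,0]]]'
$R '[[[-0.04,-0.002,0,0,0,0,0],[-0.0145,0,0,0,0,0,0],[0,0,0.03,0,0,0,0],[0,0,0.03,0,0,0,0],[0,0,0.02,0,0,0,0]]]'
$R '[[[0,0,0.006,0,0,0,0],[0,0,0.002,0,0,0,0],[0,0,0.002,0,0,0,0],[0,0,0.0005,0,0,0,0],[0,0,0,0,0,0,0]]]'
$R '[[[0,0,0.0005,0,0,0,0],[0,0,0,0,0,0,0],[0,0,0.0005,0,0,0,0],[0,0,0,0,0,0,0],[0,0,0,0,0,0,0]]]'
```

```text
time: 14.15
position: [0.5478, -0.2169, 0.2149]
tool_rot: [0.653, 0.757, -0.0, -0.002]
ft_force: [1.1, 0.4, -4.5]
grip_width: 0.057
grip_force: 25.0
time: 14.78
position: [0.5533, -0.2679, 0.1341]
tool_rot: [0.653, 0.758, -0.0, -0.003]
ft_force: [0.5, -0.4, -2.8]
grip_width: 0.0574
grip_force: 25.0
time: 15.4
position: [0.5553, -0.2703, 0.1271]
tool_rot: [0.653, 0.757, 0.0, 0.001]
ft_force: [0.2, -0.7, -2.3]
grip_width: 0.0573
grip_force: 25.0
time: 16.02
position: [0.5551, -0.2701, 0.1256]
tool_rot: [0.653, 0.757, -0.0, 0.0]
ft_force: [-0.4, -0.6, -3.6]
grip_width: 0.0575
grip_force: 25.0
```

```bash
R='python3 -m pendant'
$R '[[[0,0,0.0005,0,0,0,0],[0,0,0,0,0,0,0],[0,0,0.0005,0,0,0,0],[0,0,0,0,0,0,0],[0,0,0,0,0,0,0]]]'
```

```text
time: 16.65
position: [0.5551, -0.2701, 0.1254]
tool_rot: [0.653, 0.757, 0.0, 0.0]
ft_force: [-1.8, 0.7, 4.7]
grip_width: 0.0571
grip_force: 25.0
```

```bash
R='python3 -m pendant'
$R '[[[0,0,0,0,0,0,0.8],[0,0,0,0,0,0,0.95],[0,0,0,0,0,0,0.95],[0,0,0,0,0,0,1],[0,0,0,0,0,0,1]]]'
$R '[[[0,0,-0.02,0,0,0,1],[0,0,-0.04,0,0,0,1],[0,0,-0.04,0,0,0,1],[0.0533,0.0024,0,0,0,0,1],[0.0533,0.0024,0,0,0,0,1]]]'
$R '[[[0.0533,0.0024,0,0,0,0,1],[0.0533,0.0025,0,0,0,0,1],[0.0533,0.0025,0,0,0,0,1],[0.0533,0.0025,0,0,0,0,1],[0.0533,0.0025,0,0,0,0,1]]]'
$R '[[[0,0,0,0,0,-1.6,1],[0,0,0.03,0,0,0,1],[0,0,0.03,0,0,0,1],[0,0,0,0,0,0,1],[0,0,0,0,0,0,1]]]'
python3 - <<'E'
from h import *
from rig import *
o=get_obs();c=wristcam(camera("wrist"),o)
print(o["position"],o["tool_rot"])
cv2.imwrite("pics/w4.png",c["img"][:,:,::-1])
E
```

```text
time: 17.27
position: [0.5551, -0.2701, 0.1244]
tool_rot: [0.653, 0.757, -0.0, -0.0]
ft_force: [0.1, -0.2, 0.7]
grip_width: 0.0863
grip_force: 0.0
time: 17.9
position: [0.5442, -0.1634, 0.2253]
tool_rot: [0.654, 0.757, 0.0, 0.001]
ft_force: [-0.4, 0.8, 0.0]
grip_width: 0.087
grip_force: 0.0
time: 18.52
position: [0.5168, 0.1031, 0.2247]
tool_rot: [0.653, 0.757, 0.0, 0.0]
ft_force: [1.8, -0.1, 0.5]
grip_width: 0.0868
grip_force: 0.0
time: 19.15
position: [0.518, 0.1007, 0.1653]
tool_rot: [0.643, 0.766, 0.0, 0.001]
ft_force: [0.4, 0.0, 0.3]
grip_width: 0.0871
grip_force: 0.0
[0.518  0.1007 0.1653] [0.6426 0.7662 0.0004 0.0006]
```

View pics/w4.png

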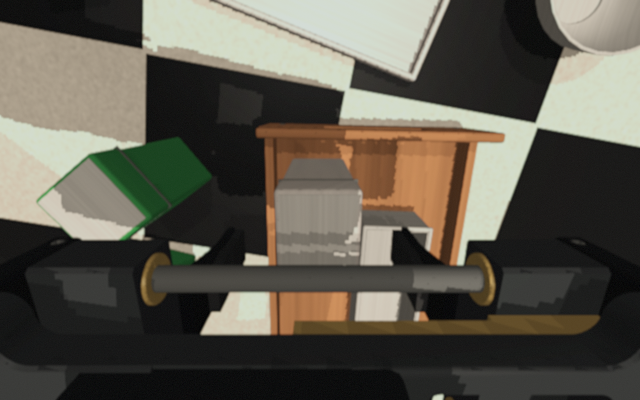

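The square lid spans columns 277–361 (centred), and its far edge is level at row 190, so it's aligned with the gripper.

```bash
R='python3 -m pendant'
$R '[[[0,0,0.025,0,0,0,1],[0,0,0.019,0,0,0,1],[0,0,0,0,0,0,1],[0,0,0,0,0,0,1],[0,0,0,0,0,0,1]]]'
$R '[[[0,0,0,0,0,0,0],[0,0,0,0,0,0,0],[0,0,0,0,0,0,0],[0,0,0,0,0,0,0],[0,0,0,0,0,0,0]]]' 25
$R '[[[0,0,-0.01,0,0,0,0],[0,0,-0.03,0,0,0,0],[0,0,-0.03,0,0,0,0],[0,0,-0.03,0,0,0,0],[0,0,0,0,0,0,0]]]'
```

```text
time: 19.82
position: [0.5179, 0.1014, 0.1217]
tool_rot: [0.642, 0.766, 0.001, 0.001]
ft_force: [0.5, 0.3, 0.4]
grip_width: 0.0873
grip_force: 0.0
time: 20.45
position: [0.5173, 0.1015, 0.1206]
tool_rot: [0.642, 0.766, 0.0, 0.0]
ft_force: [0.9, 0.1, 0.0]
grip_width: 0.0553
grip_force: 25.0
time: 21.08
position: [0.5183, 0.1015, 0.2225]
tool_rot: [0.642, 0.767, 0.002, 0.002]
ft_force: [0.1, -0.7, -4.4]
grip_width: 0.0558
grip_force: 25.0
```

```bash
R='python3 -m pendant'
$R '[[[-0.0514,-0.0186,0,0,0,0,0],[-0.0514,-0.0186,0,0,0,0,0],[-0.0514,-0.0186,0,0,0,0,0],[-0.0514,-0.0186,0,0,0,0,0],[-0.0514,-0.0186,0,0,0,0,0]]]'
$R '[[[-0.0514,-0.0186,0,0,0,0,0],[-0.0514,-0.0186,0,0,0,0,0],[-0.04,-0.014,0,0,0,0,0],[-0.0114,-0.0046,0,0,0,0,0],[0,0,0,0,0,0,0]]]'
$R '[[[0,0,0.03,0,0,0,0],[0,0,0.03,0,0,0,0],[0,0,0.02,0,0,0,0],[0,0,0.006,0,0,0,0],[0,0,0.003,0,0,0,0]]]'
$R '[[[0,0,0.001,0,0,0,0],[0,0,0.001,0,0,0,0],[0,0,0.0005,0,0,0,0],[0,0,0,0,0,0,0],[0,0,0,0,0,0,0]]]'
$R '[[[0,0,0.0005,0,0,0,0],[0,0,0,0,0,0,0],[0,0,0.0005,0,0,0,0],[0,0,0,0,0,0,0],[0,0,0,0,0,0,0]]]'
```

```text
time: 21.7
position: [0.4689, -0.1688, 0.2189]
tool_rot: [0.642, 0.766, -0.0, -0.002]
ft_force: [1.3, 1.5, -3.7]
grip_width: 0.0558
grip_force: 25.0
time: 22.32
position: [0.4415, -0.329, 0.219]
tool_rot: [0.643, 0.766, 0.0, -0.002]
ft_force: [-0.4, 0.1, -4.4]
grip_width: 0.0561
grip_force: 25.0
time: 22.95
position: [0.4428, -0.3284, 0.1315]
tool_rot: [0.642, 0.767, 0.0, -0.0]
ft_force: [-0.3, -0.2, -2.9]
grip_width: 0.0561
grip_force: 25.0
time: 23.58
position: [0.4427, -0.3297, 0.1295]
tool_rot: [0.642, 0.766, -0.0, 0.0]
ft_force: [-0.1, 0.8, -0.8]
grip_width: 0.0559
grip_force: 25.0
time: 24.2
position: [0.4428, -0.3297, 0.1295]
tool_rot: [0.642, 0.767, -0.0, 0.001]
ft_force: [-2.0, 2.4, 8.7]
grip_width: 0.056
grip_force: 25.0
```

```bash
R='python3 -m pendant'
$R '[[[0,0,0,0,0,0,0.8],[0,0,0,0,0,0,0.95],[0,0,0,0,0,0,0.95],[0,0,0,0,0,0,1],[0,0,0,0,0,0,1]]]'
$R '[[[0,0,-0.02,0,0,0,1],[0,0,-0.04,0,0,0,1],[0,0,-0.04,0,0,0,1],[0.0443,0.0314,0,0,0,0,1],[0.0443,0.0314,0,0,0,0,1]]]'
$R '[[[0.0443,0.0314,0,0,0,0,1],[0.0443,0.0314,0,0,0,0,1],[0.0443,0.0314,0,0,0,0,1],[0.0443,0.0314,0,0,0,0,1],[0.0443,0.0314,0,0,0,0,1]]]'
$R '[[[0,0,0,0,0,1.8,1],[0,0,0,0,0,0,1],[0,0,0,0,0,0,1],[0,0,0,0,0,0,1],[0,0,0,0,0,0,1]]]'
python3 - <<'E'
from h import *
from rig import *
o=get_obs();c=wristcam(camera("wrist"),o)
print(o["position"],o["tool_rot"])
t=camera("top");np.savez("top1.npz",**t)
a=np.zeros((555,800,3),np.uint8);a[:400,:640]=c["img"]
a[400:550,:390]=cv2.resize(t["img"][160:270,170:500],(390,150));
cv2.imwrite("pics/w5.png",a[:,:,::-1])
E
```

```text
time: 24.82
position: [0.4425, -0.3294, 0.1279]
tool_rot: [0.642, 0.767, -0.0, -0.0]
ft_force: [0.0, -0.1, -0.3]
grip_width: 0.0861
grip_force: 0.0
time: 25.45
position: [0.4894, -0.2309, 0.2289]
tool_rot: [0.643, 0.766, 0.0, 0.001]
ft_force: [-0.7, -0.4, 0.2]
grip_width: 0.0869
grip_force: 0.0
time: 26.08
position: [0.6052, 0.016, 0.228]
tool_rot: [0.642, 0.767, -0.0, 0.0]
ft_force: [1.0, 0.4, 0.2]
grip_width: 0.0869
grip_force: 0.0
time: 26.7
position: [0.6045, 0.0134, 0.2281]
tool_rot: [0.655, 0.756, -0.0, 0.0]
ft_force: [0.7, 0.4, 1.3]
grip_width: 0.087
grip_force: 0.0
[0.6045 0.0134 0.2281] [ 0.6548  0.7558 -0.      0.    ]
```

View pics/w5.png

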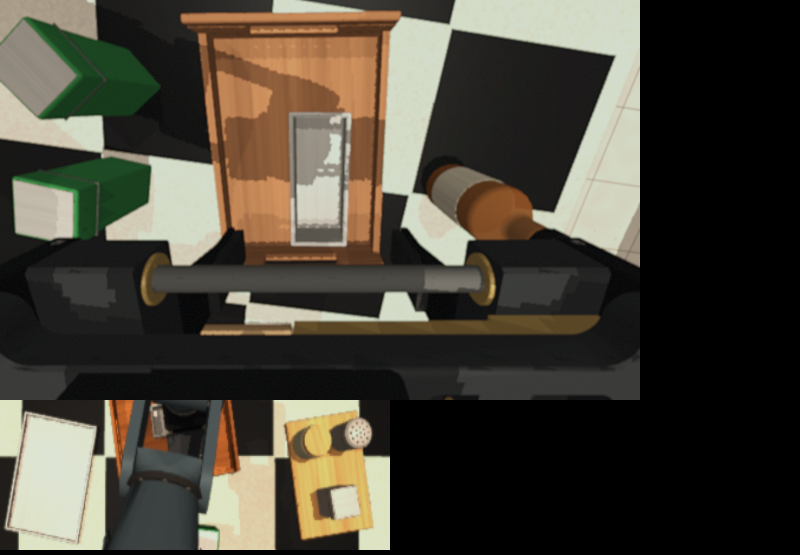

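All three canisters stand upright on the board. The tin's rim corners are at (290,112), (351,112), (346,246) and (291,246). I'll compute its pose and the clearance to the bottle.

```bash
python3 - <<'E'
from h import *
from rig import *
o=get_obs();c=wristcam(camera("wrist"),o)
C=np.array([ray(c,p,.06)[:2] for p in((290,112),(351,112),(346,246),(291,246))],np.float32)
print(C.mean(0),cv2.minAreaRect(C),np.degrees(np.arctan2(*(C[0]-C[3])[::-1]))-90,np.degrees(np.arctan2(*(C[1]-C[2])[::-1]))-90)
print("bottle near base",ray(c,(430,180),.0),ray(c,(440,165),.0))
t=np.load("top1.npz");t0=np.load("top0.npz");im=t["img"]
print("bottle top",ray(t0,(323,98),.19))
g=cv2.cvtColor(im,cv2.COLOR_RGB2GRAY)
# sheet floor/rim: bright low-sat region incl rim, right part on black bg
m=((cv2.cvtColor(im,cv2.COLOR_RGB2HSV)[...,1]<28)&(g>60)).astype(np.uint8);m[:160]=0;m[272:]=0;m[:,:168]=0;m[:,258:]=0
cs,_=cv2.findContours(m,cv2.RETR_EXTERNAL,cv2.CHAIN_APPROX_NONE);q=max(cs,key=cv2.contourArea)[:,0]
for z in(.019,.003):print("sheet",z,cv2.minAreaRect(np.array([ray(t,p,z)[:2] for p in q],np.float32)))
E
```

```text
[0.6058 0.0113] ((0.6053634285926819, 0.011232972145080566), (0.06442219018936157, 0.15153662860393524), 7.827676773071289) 7.1621094 7.827675
bottle near base [0.7502 0.0215 0.    ] [0.758  0.0426 0.    ]
bottle top [0.7684 0.0215 0.19  ]
sheet 0.019 ((0.4849173128604889, 0.31942564249038696), (0.1559726744890213, 0.22777220606803894), 79.66104888916016)
sheet 0.003 ((0.48501354455947876, 0.3234209418296814), (0.15800106525421143, 0.23073434829711914), 79.66105651855469)
```

```bash
R='python3 -m pendant'
$R '[[[0,0,0.05,0,0,0.4,1],[0,0,0.05,0,0,0,1],[0,0,0.05,0,0,0,1],[0,0,0,0,0,0,1],[0,0,0,0,0,0,1]]]'
$R '[[[0,0,0.02,0,0,0,1],[0,0,0.02,0,0,0,1],[0,0,0,0,0,0,1],[0,0,0,0,0,0,1],[0,0,0,0,0,0,1]]]'
$R '[[[0,0,0,0,0,0,0],[0,0,0,0,0,0,0],[0,0,0,0,0,0,0],[0,0,0,0,0,0,0],[0,0,0,0,0,0,0]]]' 25
```

```text
time: 27.48
position: [0.6059, 0.0141, 0.0795]
tool_rot: [0.657, 0.754, 0.001, 0.001]
ft_force: [-0.1, -1.0, 0.8]
grip_width: 0.0867
grip_force: 0.0
time: 28.1
position: [0.6058, 0.0142, 0.0398]
tool_rot: [0.657, 0.754, 0.001, 0.001]
ft_force: [-0.2, 0.3, 0.8]
grip_width: 0.0871
grip_force: 0.0
time: 28.72
position: [0.6051, 0.0143, 0.0381]
tool_rot: [0.657, 0.754, 0.0, 0.0]
ft_force: [1.3, 0.2, -0.5]
grip_width: 0.0619
grip_force: 25.0
```

```bash
R='python3 -m pendant'
$R '[[[0,0,-0.01,0,0,0,0],[0,0,-0.03,0,0,0,0],[0,0,-0.04,0,0,0,0],[0,0,-0.04,0,0,0,0],[0.0459,-0.0111,0,0,0,0,0]]]'
$R '[[[0.0459,-0.0111,0,0,0,0,0],[0.0459,-0.0111,0,0,0,0,0],[0.0459,-0.0111,0,0,0,0,0],[0.0459,-0.0111,0,0,0,0,0],[0.0459,-0.0111,0,0,0,0,0]]]'
$R '[[[0.0459,-0.0111,0,0,0,0,0],[0,0,0,0,0,-9,0],[0,0,0,0,0,-9,0],[0,0,0,0,0,-9,0],[0,0,0,0,0,-9,0]]]'
$R '[[[0,0,0,0,0,-9,0],[0,0,0,0,0,-9,0],[0,0,0,0,0,-9,0],[0,0,0,0,0,-9,0],[0,0,0,0,0,0,0]]]'
python3 - <<'E'
from h import *
from rig import *
o=get_obs();c=wristcam(camera("wrist"),o);import pickle;pickle.dump(c,open("w6.pkl","wb"))
print(o["position"],o["tool_rot"],o["ft_force"])
cv2.imwrite("pics/w6.png",c["img"][:,:,::-1])
E
```

```text
time: 29.35
position: [0.5917, 0.0559, 0.1622]
tool_rot: [0.658, 0.753, 0.003, 0.005]
ft_force: [0.9, 1.7, -4.0]
grip_width: 0.0618
grip_force: 25.0
time: 29.98
position: [0.4994, 0.279, 0.158]
tool_rot: [0.657, 0.754, -0.001, -0.0]
ft_force: [-0.1, 0.7, -3.3]
grip_width: 0.0618
grip_force: 25.0
time: 30.6
position: [0.4826, 0.3216, 0.1579]
tool_rot: [0.389, 0.921, -0.001, -0.001]
ft_force: [0.0, 0.4, -2.8]
grip_width: 0.0616
grip_force: 25.0
time: 31.22
position: [0.4829, 0.3216, 0.1579]
tool_rot: [0.089, 0.996, -0.0, -0.001]
ft_force: [0.2, -0.3, -3.1]
grip_width: 0.0622
grip_force: 25.0
[0.4829 0.3216 0.1579] [ 0.0891  0.996  -0.0004 -0.0007] [ 0.1565 -0.2736 -3.1328]
```

View pics/w6.png

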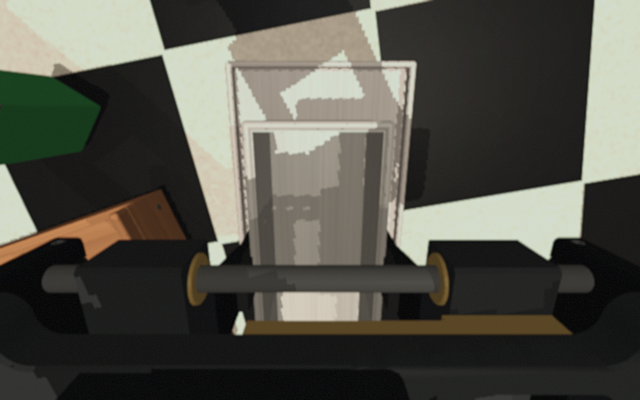

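The sheet's near edge runs level from (228,62) to (415,62), so the tin is parallel to it. I'll compute the remaining offset.

```bash
python3 - <<'E'
from h import *
import pickle
c=pickle.load(open("w6.pkl","rb"))
P=[ray(c,p,.019)[:2] for p in((228,62),(415,62),(240,235),(402,235))]
d=P[1]-P[0];print(P,np.linalg.norm(d),"yaw",np.degrees(np.arctan2(d[1],d[0])),np.linalg.norm(P[3]-P[2]))
s=(P[2]+P[3])/2-(P[0]+P[1])/2;print("axis",np.degrees(np.arctan2(s[1],s[0])))
m=(P[0]+P[1])/2
for a in(-10,np.degrees(np.arctan2(d[1],d[0]))-90):
    a=np.radians(a);print("centre",m+.12*np.array([np.cos(a),np.sin(a)]))
T=[ray(c,p,.1579-.0281+.05)[:2] for p in((245,123),(394,122))];print("tin edge mid",(T[0]+T[1])/2)
E
```

```text
[array([0.3521, 0.2625]), array([0.3818, 0.4268]), array([0.5167, 0.2312]), array([0.5469, 0.3988])] 0.1669130469840216 yaw 79.7572758305698 0.17031963553772572
axis -10.198588765424258
centre [0.4852 0.3238]
centre [0.4851 0.3233]
tin edge mid [0.4111 0.3342]
```

```bash
R='python3 -m pendant'
$R '[[[-0.0013,0.0013,0,0,0,0,0],[0,0,0.04,0,0,0,0],[0,0,0.04,0,0,0,0],[0,0,0.03,0,0,0,0],[0,0,0.01,0,0,0,0]]]'
$R '[[[0,0,0.003,0,0,0,0],[0,0,0.001,0,0,0,0],[0,0,0.001,0,0,0,0],[0,0,0,0,0,0,0],[0,0,0,0,0,0,0]]]'
$R '[[[0,0,0.0005,0,0,0,0],[0,0,0,0,0,0,0],[0,0,0.0005,0,0,0,0],[0,0,0,0,0,0,0],[0,0,0,0,0,0,0]]]'
```

```text
time: 31.9
position: [0.4841, 0.3226, 0.0362]
tool_rot: [0.089, 0.996, -0.001, -0.002]
ft_force: [-0.0, -1.1, -3.0]
grip_width: 0.0619
grip_force: 25.0
time: 32.52
position: [0.4854, 0.3231, 0.0335]
tool_rot: [0.088, 0.996, 0.0, 0.0]
ft_force: [0.4, 0.3, -3.1]
grip_width: 0.0617
grip_force: 25.0
time: 33.15
position: [0.4851, 0.323, 0.032]
tool_rot: [0.088, 0.996, -0.0, -0.0]
ft_force: [0.7, -1.8, -3.6]
grip_width: 0.0619
grip_force: 25.0
```

```bash
R='python3 -m pendant'
$R '[[[0,0,0.0005,0,0,0,0],[0,0,0,0,0,0,0],[0,0,0.0005,0,0,0,0],[0,0,0,0,0,0,0],[0,0,0,0,0,0,0]]]'
```

```text
time: 33.78
position: [0.4852, 0.323, 0.0311]
tool_rot: [0.088, 0.996, 0.0, 0.0]
ft_force: [-0.1, 0.6, -2.8]
grip_width: 0.0618
grip_force: 25.0
```

```bash
R='python3 -m pendant'
$R '[[[0,0,0.0005,0,0,0,0],[0,0,0,0,0,0,0],[0,0,0.0005,0,0,0,0],[0,0,0,0,0,0,0],[0,0,0,0,0,0,0]]]'
```

```text
time: 34.4
position: [0.4852, 0.323, 0.031]
tool_rot: [0.088, 0.996, 0.0, 0.0]
ft_force: [-1.8, -1.3, 6.1]
grip_width: 0.0619
grip_force: 25.0
```

```bash
R='python3 -m pendant'
$R '[[[0,0,0,0,0,0,0.8],[0,0,0,0,0,0,0.95],[0,0,0,0,0,0,0.95],[0,0,0,0,0,0,1],[0,0,0,0,0,0,1]]]'
$R '[[[0,0,-0.02,0,0,0,1],[0,0,-0.05,0,0,0,1],[0,0,-0.06,0,0,0,1],[0,0,-0.06,0,0,0,1],[0,0,0,0,0,0,1]]]'
$R '[[[0,0,0,0,0,10,1],[0,0,0,0,0,10,1],[0,0,0,0,0,10,1],[0,0,0,0,0,10,1],[0,0,0,0,0,10,1]]]'
$R '[[[0,0,0,0,0,9.9,1],[0,0,0,0,0,9.9,1],[-0.0529,-0.013,0,0,0,0,1],[-0.0529,-0.013,0,0,0,0,1],[-0.0529,-0.013,0,0,0,0,1]]]'
$R '[[[-0.0529,-0.013,0,0,0,0,1],[-0.0529,-0.013,0,0,0,0,1],[-0.0529,-0.013,0,0,0,0,1],[-0.0529,-0.013,0,0,0,0,1],[-0.0529,-0.013,0,0,0,0,1]]]'
$R '[[[-0.0529,-0.013,0,0,0,0,1],[-0.0529,-0.013,0,0,0,0,1],[-0.0529,-0.013,0,0,0,0,1],[-0.0529,-0.013,0,0,0,0,1],[0,0,0,0,0,0,1]]]'
python3 - <<'E'
from h import *
from rig import *
o=get_obs();print(o["position"],o["tool_rot"])
t=camera("top");cv2.imwrite("pics/t2.png",cv2.resize(t["img"][150:280,165:325],None,fx=4,fy=4)[:,:,::-1])
E
```

```text
time: 35.02
position: [0.4852, 0.323, 0.0299]
tool_rot: [0.088, 0.996, -0.0, -0.0]
ft_force: [0.3, 0.1, -0.1]
grip_width: 0.0862
grip_force: 0.0
time: 35.65
position: [0.4884, 0.3245, 0.2257]
tool_rot: [0.088, 0.996, 0.003, 0.006]
ft_force: [1.0, -0.4, -0.5]
grip_width: 0.0869
grip_force: 0.0
time: 36.28
position: [0.4842, 0.3226, 0.2185]
tool_rot: [0.503, 0.864, -0.001, -0.001]
ft_force: [-0.3, -0.1, 0.4]
grip_width: 0.0868
grip_force: 0.0
time: 36.9
position: [0.4734, 0.1585, 0.2188]
tool_rot: [0.642, 0.767, -0.001, -0.001]
ft_force: [1.3, 0.3, 0.3]
grip_width: 0.0871
grip_force: 0.0
time: 37.52
position: [0.4558, -0.1133, 0.219]
tool_rot: [0.642, 0.766, -0.0, -0.001]
ft_force: [0.0, 0.1, 0.4]
grip_width: 0.0871
grip_force: 0.0
time: 38.15
position: [0.4421, -0.3332, 0.2188]
tool_rot: [0.644, 0.765, -0.0, 0.0]
ft_force: [0.8, 1.9, -0.5]
grip_width: 0.0871
grip_force: 0.0
[ 0.4421 -0.3332  0.2188] [ 0.6441  0.7649 -0.0004  0.0003]
```

View pics/t2.png

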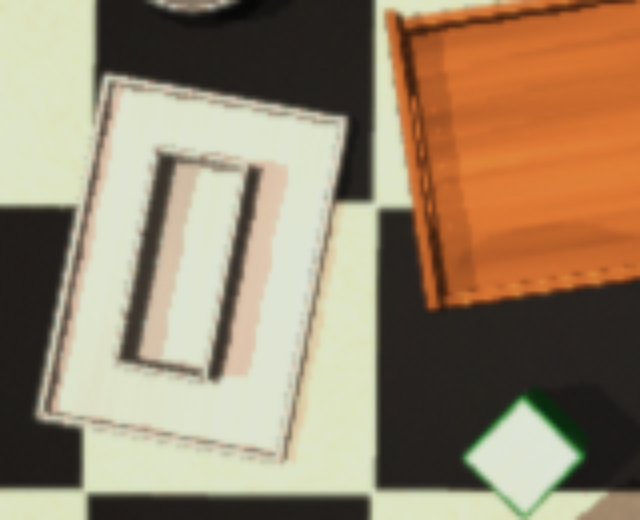

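The tin sits centred and parallel: its rim centre is at about (190,266) and the sheet's at about (193,268).

```bash
R='python3 -m pendant'
$R '[[[0,0,0,0,0,0,1],[0,0,0.025,0,0,0,1],[0,0,0.025,0,0,0,1],[0,0,0,0,0,0,1],[0,0,0,0,0,0,1]]]'
python3 -c "
from rig import *;o=get_obs();print(o['position'],o['tool_rot'])"
```

```text
time: 38.83
position: [0.4431, -0.3286, 0.1707]
tool_rot: [0.642, 0.767, -0.0, 0.0]
ft_force: [0.5, 0.2, -0.6]
grip_width: 0.0868
grip_force: 0.0
[ 0.44312993 -0.32856714  0.17069894] [ 6.41724163e-01  7.66935483e-01 -6.91506830e-06  2.54575624e-04]
```

```bash
R='python3 -m pendant'
$R '[[[-0.001,-0.0006,0.025,0,0,0,1],[0,0,0.0175,0,0,0,1],[0,0,0,0,0,0,1],[0,0,0,0,0,0,1],[0,0,0,0,0,0,1]]]'
$R '[[[0,0,0,0,0,0,0],[0,0,0,0,0,0,0],[0,0,0,0,0,0,0],[0,0,0,0,0,0,0],[0,0,0,0,0,0,0]]]' 25
$R '[[[0,0,-0.01,0,0,0,0],[0,0,-0.03,0,0,0,0],[0,0,-0.03,0,0,0,0],[0,0,-0.03,0,0,0,0],[0,0,0,0,0,0,0]]]'
$R '[[[0.0514,0.0186,0,0,0,0,0],[0.0514,0.0186,0,0,0,0,0],[0.0514,0.0186,0,0,0,0,0],[0.0514,0.0186,0,0,0,0,0],[0.0514,0.0186,0,0,0,0,0]]]'
$R '[[[0.0514,0.0186,0,0,0,0,0],[0.0514,0.0186,0,0,0,0,0],[0.04,0.014,0,0,0,0,0],[0.0117,0.0047,0,0,0,0,0],[0,0,0,0,0,0,0]]]'
$R '[[[0,0,0.03,0,0,0,0],[0,0,0.03,0,0,0,0],[0,0,0.02,0,0,0,0],[0,0,0,0,0,0,0],[0,0,0,0,0,0,0]]]'
python3 -c "
from rig import *;o=get_obs();print(o['position'],o['tool_rot'])"
```

```text
time: 39.45
position: [0.4429, -0.3309, 0.1288]
tool_rot: [0.642, 0.767, -0.0, 0.001]
ft_force: [0.2, -0.4, -0.2]
grip_width: 0.0871
grip_force: 0.0
time: 40.08
position: [0.4424, -0.3304, 0.1276]
tool_rot: [0.642, 0.766, 0.0, 0.0]
ft_force: [0.0, 0.2, 0.1]
grip_width: 0.0558
grip_force: 25.0
time: 40.7
position: [0.4431, -0.3314, 0.2297]
tool_rot: [0.642, 0.767, -0.0, 0.003]
ft_force: [0.0, -0.6, -3.8]
grip_width: 0.0559
grip_force: 25.0
time: 41.32
position: [0.4877, -0.0591, 0.2259]
tool_rot: [0.642, 0.766, -0.001, -0.002]
ft_force: [1.1, -0.7, -3.7]
grip_width: 0.0555
grip_force: 25.0
time: 41.95
position: [0.5159, 0.1011, 0.2263]
tool_rot: [0.642, 0.767, -0.001, -0.001]
ft_force: [0.0, -0.9, -4.2]
grip_width: 0.0557
grip_force: 25.0
time: 42.58
position: [0.5174, 0.0998, 0.148]
tool_rot: [0.643, 0.766, 0.0, 0.0]
ft_force: [-0.0, -0.2, -3.9]
grip_width: 0.056
grip_force: 25.0
[0.51736278 0.09981253 0.14799965] [6.42749217e-01 7.66076528e-01 1.57871315e-04 4.16199057e-04]
```

```bash
R='python3 -m pendant'
$R '[[[0.0009,0,0.015,0,0,0,0],[0,0,0.008,0,0,0,0],[0,0,0.003,0,0,0,0],[0,0,0.001,0,0,0,0],[0,0,0,0,0,0,0]]]'
$R '[[[0,0,0.0005,0,0,0,0],[0,0,0,0,0,0,0],[0,0,0.0005,0,0,0,0],[0,0,0,0,0,0,0],[0,0,0,0,0,0,0]]]'
$R '[[[0,0,0.0005,0,0,0,0],[0,0,0,0,0,0,0],[0,0,0.0005,0,0,0,0],[0,0,0,0,0,0,0],[0,0,0,0,0,0,0]]]'
python3 -c "
from rig import *;o=get_obs();print(o['position'],o['tool_rot'])"
```

```text
time: 43.2
position: [0.5168, 0.1018, 0.1207]
tool_rot: [0.642, 0.767, 0.0, 0.0]
ft_force: [0.7, 0.3, -4.4]
grip_width: 0.0563
grip_force: 25.0
time: 43.82
position: [0.5171, 0.1015, 0.1204]
tool_rot: [0.642, 0.767, 0.0, 0.001]
ft_force: [-0.9, -0.9, 5.3]
grip_width: 0.0559
grip_force: 25.0
time: 44.45
position: [0.5173, 0.1013, 0.1203]
tool_rot: [0.642, 0.767, 0.0, 0.001]
ft_force: [-1.7, -3.4, 12.6]
grip_width: 0.0557
grip_force: 25.0
[0.51725058 0.10129337 0.12031162] [6.42107217e-01 7.66614289e-01 2.53585745e-04 8.88482357e-04]
```

```bash
R='python3 -m pendant'
$R '[[[0,0,-0.001,0,0,0,0],[0,0,0,0,0,0,0.8],[0,0,0,0,0,0,0.95],[0,0,0,0,0,0,1],[0,0,0,0,0,0,1]]]'
$R '[[[0,0,-0.02,0,0,0,1],[0,0,-0.04,0,0,0,1],[0,0,-0.04,0,0,0,1],[0,0,0,0,0,1.55,1],[0,0,0,0,0,0,1]]]'
$R '[[[-0.0533,-0.0025,0,0,0,0,1],[-0.0533,-0.0025,0,0,0,0,1],[-0.0533,-0.0025,0,0,0,0,1],[-0.0533,-0.0025,0,0,0,0,1],[-0.0533,-0.0025,0,0,0,0,1]]]'
$R '[[[-0.0533,-0.0025,0,0,0,0,1],[-0.0533,-0.0025,0,0,0,0,1],[0,0,0.02,0,0,0,1],[0,0,0.02,0,0,0,1],[0,0,0,0,0,0,1]]]'
$R '[[[0,0,0,0,0,0,1],[0,0,0,0,0,0,1],[0,0,0,0,0,0,1],[0,0,0,0,0,0,1],[0,0,0,0,0,0,1]]]'
python3 -c "
from rig import *;o=get_obs();print(o['position'],o['tool_rot'])"
```

```text
time: 45.08
position: [0.5167, 0.1018, 0.1194]
tool_rot: [0.642, 0.766, -0.0, -0.0]
ft_force: [0.6, -0.1, -0.5]
grip_width: 0.0844
grip_force: 0.0
time: 45.7
position: [0.516, 0.1017, 0.219]
tool_rot: [0.653, 0.758, -0.0, -0.0]
ft_force: [0.0, 0.3, -0.1]
grip_width: 0.087
grip_force: 0.0
time: 46.32
position: [0.5428, -0.1649, 0.2174]
tool_rot: [0.653, 0.758, -0.0, -0.002]
ft_force: [1.5, -0.5, -0.0]
grip_width: 0.0872
grip_force: 0.0
time: 46.95
position: [0.5525, -0.2686, 0.1759]
tool_rot: [0.653, 0.758, -0.0, -0.004]
ft_force: [-0.3, -0.2, -0.3]
grip_width: 0.0868
grip_force: 0.0
time: 47.58
position: [0.5548, -0.2699, 0.1798]
tool_rot: [0.653, 0.758, 0.0, 0.0]
ft_force: [-0.1, 0.4, -0.9]
grip_width: 0.087
grip_force: 0.0
[ 0.55476267 -0.26985011  0.17984033] [6.52539098e-01 7.57755017e-01 5.66019188e-06 2.44859687e-04]
```

```bash
R='python3 -m pendant'
$R '[[[0,0.0003,0.03,0,0,0,1],[0,0,0.0253,0,0,0,1],[0,0,0,0,0,0,1],[0,0,0,0,0,0,1],[0,0,0,0,0,0,1]]]'
$R '[[[0,0,0,0,0,0,0],[0,0,0,0,0,0,0],[0,0,0,0,0,0,0],[0,0,0,0,0,0,0],[0,0,0,0,0,0,0]]]' 25
$R '[[[0,0,-0.01,0,0,0,0],[0,0,-0.03,0,0,0,0],[0,0,-0.03,0,0,0,0],[0,0,-0.03,0,0,0,0],[0,0,0,0,0,0,0]]]'
$R '[[[0.04,0.002,0,0,0,0,0],[0.052,0.003,0,0,0,0,0],[0.052,0.003,0,0,0,0,0],[0.052,0.003,0,0,0,0,0],[0.052,0.003,0,0,0,0,0]]]'
$R '[[[0.04,0.0022,0,0,0,0,0],[0.0145,0,0,0,0,0,0],[0,0,0,0,0,0,0],[0,0,0.03,0,0,0,0],[0,0,0.03,0,0,0,0]]]'
$R '[[[0,0,0.02,0,0,0,0],[0,0,0,0,0,0,0],[0,0,0,0,0,0,0],[0,0,0,0,0,0,0],[0,0,0,0,0,0,0]]]'
python3 -c "
from rig import *;o=get_obs();print(o['position'],o['tool_rot'])"
```

```text
time: 48.2
position: [0.5558, -0.2704, 0.1256]
tool_rot: [0.653, 0.758, 0.0, 0.001]
ft_force: [0.6, 0.4, -0.3]
grip_width: 0.0871
grip_force: 0.0
time: 48.82
position: [0.555, -0.2698, 0.1243]
tool_rot: [0.653, 0.758, -0.0, 0.0]
ft_force: [0.2, 0.5, 0.6]
grip_width: 0.0576
grip_force: 25.0
time: 49.45
position: [0.5563, -0.2707, 0.2267]
tool_rot: [0.653, 0.758, 0.0, 0.003]
ft_force: [0.5, 0.9, -4.8]
grip_width: 0.0573
grip_force: 25.0
time: 50.08
position: [0.5305, -0.0206, 0.2225]
tool_rot: [0.653, 0.758, -0.001, -0.001]
ft_force: [0.5, 0.5, -3.7]
grip_width: 0.0575
grip_force: 25.0
time: 50.7
position: [0.527, 0.0299, 0.1636]
tool_rot: [0.653, 0.757, 0.0, 0.001]
ft_force: [1.0, -0.3, -4.0]
grip_width: 0.0574
grip_force: 25.0
time: 51.32
position: [0.5267, 0.0316, 0.1451]
tool_rot: [0.653, 0.758, 0.0, 0.001]
ft_force: [0.4, 0.4, -3.6]
grip_width: 0.0576
grip_force: 25.0
[0.52667311 0.03156734 0.14508622] [6.52555980e-01 7.57740000e-01 4.37718216e-04 7.70850668e-04]
```

```bash
R='python3 -m pendant'
$R '[[[0,0,0.015,0,0,0,0],[0,0,0.008,0,0,0,0],[0,0,0.003,0,0,0,0],[0,0,0.0015,0,0,0,0],[0,0,0,0,0,0,0]]]'
$R '[[[0,0,0.0005,0,0,0,0],[0,0,0,0,0,0,0],[0,0,0.0005,0,0,0,0],[0,0,0,0,0,0,0],[0,0,0,0,0,0,0]]]'
```

```text
time: 51.95
position: [0.5263, 0.0317, 0.1168]
tool_rot: [0.653, 0.758, 0.0, 0.0]
ft_force: [-0.4, 0.2, -3.4]
grip_width: 0.0573
grip_force: 25.0
time: 52.58
position: [0.5266, 0.0315, 0.1164]
tool_rot: [0.652, 0.758, 0.0, 0.001]
ft_force: [-1.1, -1.4, 5.6]
grip_width: 0.0575
grip_force: 25.0
```

```bash
R='python3 -m pendant'
$R '[[[0,0,-0.0003,0,0,0,0],[0,0,0,0,0,0,0.8],[0,0,0,0,0,0,0.95],[0,0,0,0,0,0,1],[0,0,0,0,0,0,1]]]'
$R '[[[0,0,-0.02,0,0,0,1],[0,0,-0.04,0,0,0,1],[0,0,-0.04,0,0,0,1],[0,0,0,0,0,0,1],[-0.0551,-0.0023,0,0,0,0,1]]]'
$R '[[[-0.0551,-0.0023,0,0,0,0,1],[-0.0551,-0.0023,0,0,0,0,1],[-0.0551,-0.0023,0,0,0,0,1],[-0.0551,-0.0023,0,0,0,0,1],[-0.0551,-0.0023,0,0,0,0,1]]]'
$R '[[[-0.0551,-0.0023,0,0,0,0,1],[0,0,0,0,0,0,1],[0,0,0,0,0,0,1],[0,0,0.02,0,0,0,1],[0,0,0.02,0,0,0,1]]]'
$R '[[[0,0,0,0,0,0,1],[0,0,0,0,0,0,1],[0,0,0,0,0,0,1],[0,0,0,0,0,0,1],[0,0,0,0,0,0,1]]]'
python3 -c "
from rig import *;o=get_obs();print(o['position'],o['tool_rot'])"
```

```text
time: 53.2
position: [0.526, 0.0319, 0.1158]
tool_rot: [0.653, 0.758, -0.0, -0.0]
ft_force: [0.5, -0.6, 0.2]
grip_width: 0.0847
grip_force: 0.0
time: 53.82
position: [0.5312, -0.0207, 0.2158]
tool_rot: [0.65, 0.76, 0.0, -0.001]
ft_force: [1.0, -0.4, 0.0]
grip_width: 0.0871
grip_force: 0.0
time: 54.45
position: [0.5608, -0.2985, 0.2142]
tool_rot: [0.653, 0.758, 0.0, -0.001]
ft_force: [0.6, 0.5, 0.4]
grip_width: 0.0868
grip_force: 0.0
time: 55.08
position: [0.5673, -0.3496, 0.1754]
tool_rot: [0.652, 0.758, 0.0, -0.001]
ft_force: [-0.3, -0.5, 0.4]
grip_width: 0.0869
grip_force: 0.0
time: 55.7
position: [0.5675, -0.3522, 0.1765]
tool_rot: [0.653, 0.758, -0.0, 0.0]
ft_force: [0.4, -0.5, -0.6]
grip_width: 0.0868
grip_force: 0.0
[ 0.56754148 -0.3522252   0.17653236] [ 6.52589214e-01  7.57711794e-01 -4.98684314e-06  3.94645851e-04]
```

```bash
R='python3 -m pendant'
$R '[[[0,0,0.03,0,0,0,1],[0,0,0.02,0,0,0,1],[0,0,0,0,0,0,1],[0,0,0,0,0,0,1],[0,0,0,0,0,0,1]]]'
$R '[[[0,0,0,0,0,0,0],[0,0,0,0,0,0,0],[0,0,0,0,0,0,0],[0,0,0,0,0,0,0],[0,0,0,0,0,0,0]]]' 25
$R '[[[0,0,-0.01,0,0,0,0],[0,0,-0.03,0,0,0,0],[0,0,-0.03,0,0,0,0],[0,0,-0.03,0,0,0,0],[0,0,0,0,0,0,0]]]'
$R '[[[0.04,0.002,0,0,0,0,0],[0.052,0.002,0,0,0,0,0],[0.052,0.002,0,0,0,0,0],[0.052,0.003,0,0,0,0,0],[0.052,0.003,0,0,0,0,0]]]'
$R '[[[0.04,0.0022,0,0,0,0,0],[0.02,0,0,0,0,0,0],[0,0,0,0,0,0,0],[0,0,0.03,0,0,0,0],[0,0,0.03,0,0,0,0]]]'
$R '[[[0,0,0.02,0,0,0,0],[0,0,0,0,0,0,0],[0,0,0,0,0,0,0],[0,0,0,0,0,0,0],[0,0,0,0,0,0,0]]]'
python3 -c "
from rig import *;o=get_obs();print(o['position'],o['tool_rot'])"
```

```text
time: 56.32
position: [0.5681, -0.3527, 0.1274]
tool_rot: [0.653, 0.758, -0.0, 0.001]
ft_force: [-0.3, 0.7, 0.0]
grip_width: 0.0869
grip_force: 0.0
time: 56.95
position: [0.5676, -0.3521, 0.1261]
tool_rot: [0.653, 0.758, 0.0, 0.0]
ft_force: [1.1, 0.2, 0.7]
grip_width: 0.0562
grip_force: 25.0
time: 57.58
position: [0.5686, -0.3532, 0.2287]
tool_rot: [0.653, 0.758, -0.0, 0.003]
ft_force: [-0.2, -0.9, -4.8]
grip_width: 0.0559
grip_force: 25.0
time: 58.2
position: [0.5409, -0.103, 0.2243]
tool_rot: [0.653, 0.758, -0.0, -0.002]
ft_force: [1.0, -0.3, -4.3]
grip_width: 0.056
grip_force: 25.0
time: 58.82
position: [0.537, -0.0476, 0.1656]
tool_rot: [0.653, 0.757, 0.0, 0.002]
ft_force: [0.6, 0.9, -3.5]
grip_width: 0.0559
grip_force: 25.0
time: 59.45
position: [0.5363, -0.0456, 0.1469]
tool_rot: [0.653, 0.758, 0.0, 0.001]
ft_force: [0.3, -0.0, -4.3]
grip_width: 0.0559
grip_force: 25.0
[ 0.53634058 -0.04563563  0.14691766] [6.52560052e-01 7.57736435e-01 3.43926360e-04 8.69434440e-04]
```

Spot on. Contact should come at about 0.1181, so I'll lower it.

```bash
R='python3 -m pendant'
$R '[[[0,0,0.015,0,0,0,0],[0,0,0.008,0,0,0,0],[0,0,0.003,0,0,0,0],[0,0,0.0015,0,0,0,0],[0,0,0,0,0,0,0]]]'
$R '[[[0,0,0.0005,0,0,0,0],[0,0,0,0,0,0,0],[0,0,0.0005,0,0,0,0],[0,0,0,0,0,0,0],[0,0,0,0,0,0,0]]]'
```

```text
time: 60.08
position: [0.536, -0.0454, 0.1186]
tool_rot: [0.653, 0.758, 0.0, 0.0]
ft_force: [-0.7, -0.6, -4.5]
grip_width: 0.0561
grip_force: 25.0
time: 60.7
position: [0.5363, -0.0458, 0.1183]
tool_rot: [0.652, 0.758, 0.0, 0.001]
ft_force: [-1.0, -2.3, 5.9]
grip_width: 0.056
grip_force: 25.0
```

```bash
R='python3 -m pendant'
$R '[[[0,0,-0.0003,0,0,0,0],[0,0,0,0,0,0,0.8],[0,0,0,0,0,0,0.95],[0,0,0,0,0,0,1],[0,0,0,0,0,0,1]]]'
$R '[[[0,0,-0.02,0,0,0,1],[0,0,-0.05,0,0,0,1],[0,0,-0.055,0,0,0,1],[0,0,-0.055,0,0,0,1],[0,0,-0.055,0,0,0,1]]]'
$R '[[[0.0577,0.0116,0,0,0,0,1],[0,0,0,0,0,0,1],[0,0,0,0,0,0,1],[0,0,0,0,0,0,1],[0,0,0,0,0,0,1]]]'
python3 - <<'E'
from h import *
from rig import *
import pickle
o=get_obs();c=wristcam(camera("wrist"),o)
print(o["position"],o["tool_rot"])
w=pickle.load(open("w1.pkl","rb"))["img"][45:245,270:410]
n=c["img"][45:245,270:410]
a=np.hstack([cv2.resize(x,None,fx=2.6,fy=2.6,interpolation=cv2.INTER_CUBIC) for x in(w,n)])
cv2.imwrite("pics/cmp.png",a[:,:,::-1]);print(a.shape)
E
```

```text
time: 61.32
position: [0.5357, -0.0452, 0.1176]
tool_rot: [0.653, 0.758, -0.0, -0.0]
ft_force: [-0.5, 1.3, -0.1]
grip_width: 0.0842
grip_force: 0.0
time: 61.95
position: [0.5354, -0.0452, 0.3546]
tool_rot: [0.653, 0.758, 0.0, -0.0]
ft_force: [0.1, 0.2, -0.1]
grip_width: 0.0867
grip_force: 0.0
time: 62.58
position: [0.5386, 0.0125, 0.3524]
tool_rot: [0.653, 0.757, -0.0, -0.0]
ft_force: [0.1, 0.7, 0.4]
grip_width: 0.0872
grip_force: 0.0
[0.5386 0.0125 0.3524] [ 0.6531  0.7573 -0.0003 -0.0004]
(520, 728, 3)
```

View pics/cmp.png

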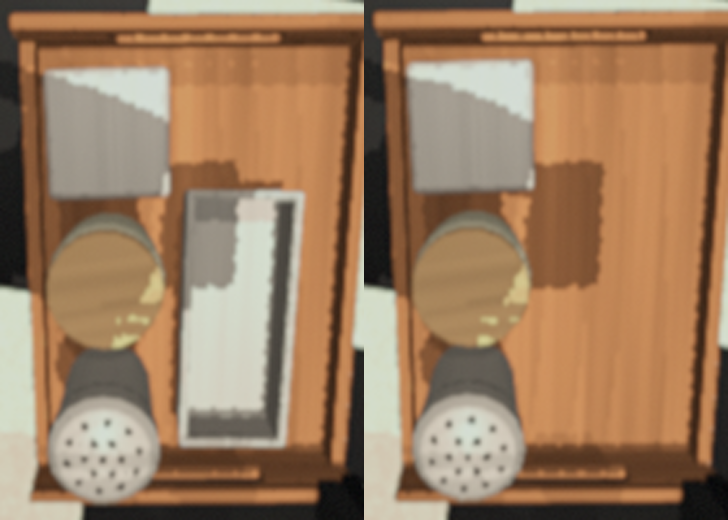

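The jar and shaker match their starting pixels. The square canister sits about 7 px (about 3 mm) too far up the row, so I'll measure that and mend it.

```bash
python3 - <<'E'
from h import *
from rig import *
import pickle
def sq(c):
    im=c["img"];low=(cv2.cvtColor(im,cv2.COLOR_RGB2HSV)[...,1]<75).astype(np.uint8)
    k=np.zeros_like(low);k[62:128,283:340]=low[62:128,283:340]
    cs,_=cv2.findContours(k,cv2.RETR_EXTERNAL,cv2.CHAIN_APPROX_NONE);q=max(cs,key=cv2.contourArea)[:,0]
    px=q.mean(0),cv2.minAreaRect(q)
    return px,cv2.minAreaRect(np.array([ray(c,p,.138)[:2] for p in q],np.float32))
o=get_obs();print(sq(pickle.load(open("w1.pkl","rb"))));print(sq(wristcam(camera("wrist"),o)));print(o["position"],o["tool_rot"])
g=[cv2.cvtColor(x,cv2.COLOR_RGB2GRAY) for x in(pickle.load(open("w1.pkl","rb"))["img"],camera("wrist")["img"])]
for n,(x,y,w,h) in dict(wall=(275,46,130,16),jar=(288,130,46,48),shk=(288,198,46,38),sq=(284,66,54,60)).items():
    r=cv2.matchTemplate(g[1][y-8:y+h+8,x-8:x+w+8],g[0][y:y+h,x:x+w],cv2.TM_CCOEFF_NORMED);_,v,_,l=cv2.minMaxLoc(r);print(n,l[0]-8,l[1]-8,v)
E
```

```text
((array([311.1405,  95.4378]), ((310.5706481933594, 95.75460052490234), (50.291168212890625, 48.06113052368164), 88.53119659423828)), ((0.5167822241783142, 0.10102979838848114), (0.05509687215089798, 0.055658791214227676), 10.668599128723145))
((array([311.0428,  92.8984]), ((310.9144287109375, 93.1175308227539), (50.62954330444336, 48.313751220703125), 87.39744567871094)), ((0.5159263610839844, 0.10293224453926086), (0.05509350821375847, 0.05548171326518059), 10.853382110595703))
[0.5387 0.0126 0.3524] [ 0.6531  0.7573 -0.0003 -0.0003]
wall 0 -1 0.98179692029953
jar 0 -1 0.9470521211624146
shk 0 -1 0.9862186908721924
sq 0 -2 0.9641829133033752
```

```bash
R='python3 -m pendant'
$R '[[[0.0463,-0.004,0,0,0,0,1],[0.0463,-0.0041,0,0,0,0,1],[0,0,0.03,0,0,-1.6,1],[0,0,0.05,0,0,0,1],[0,0,0.05,0,0,0,1]]]'
$R '[[[0,0,0.05,0,0,0,1],[0,0,0,0,0,0,1],[0,0,0,0,0,0,1],[0,0,0,0,0,0,1],[0,0,0,0,0,0,1]]]'
python3 -c "
from rig import *;o=get_obs();print(o['position'],o['tool_rot'])"
```

```text
time: 63.35
position: [0.5174, 0.1038, 0.2221]
tool_rot: [0.642, 0.767, 0.001, 0.001]
ft_force: [0.8, -0.4, 0.0]
grip_width: 0.087
grip_force: 0.0
time: 63.98
position: [0.5181, 0.1038, 0.1747]
tool_rot: [0.642, 0.767, 0.001, 0.001]
ft_force: [0.5, -1.6, 0.3]
grip_width: 0.0872
grip_force: 0.0
[0.51808391 0.10377648 0.17465469] [0.64190768 0.7667796  0.00119051 0.00147034]
```

```bash
R='python3 -m pendant'
$R '[[[0,-0.0006,0.035,0,0,0,1],[0,0,0.019,0,0,0,1],[0,0,0,0,0,0,1],[0,0,0,0,0,0,1],[0,0,0,0,0,0,1]]]'
$R '[[[0,0,0,0,0,0,0],[0,0,0,0,0,0,0],[0,0,0,0,0,0,0],[0,0,0,0,0,0,0],[0,0,0,0,0,0,0]]]' 25
$R '[[[0,0,-0.004,0,0,0,0],[0,0,0,0,0,0,0],[-0.002,0,0,0,0,0,0],[0,0,0,0,0,0,0],[0,0,0,0,0,0,0]]]'
$R '[[[0,0,0.002,0,0,0,0],[0,0,0.001,0,0,0,0],[0,0,0.0005,0,0,0,0],[0,0,0,0,0,0,0],[0,0,0,0,0,0,0]]]'
```

```text
time: 64.6
position: [0.5172, 0.1037, 0.12]
tool_rot: [0.642, 0.767, 0.001, 0.001]
ft_force: [0.1, 0.8, -0.4]
grip_width: 0.0873
grip_force: 0.0
time: 65.22
position: [0.5166, 0.1037, 0.1189]
tool_rot: [0.642, 0.767, 0.0, 0.0]
ft_force: [-0.1, 0.0, -0.0]
grip_width: 0.0554
grip_force: 25.0
time: 65.85
position: [0.5166, 0.1017, 0.1227]
tool_rot: [0.642, 0.767, -0.0, -0.0]
ft_force: [0.1, -0.0, -4.3]
grip_width: 0.0556
grip_force: 25.0
time: 66.47
position: [0.5167, 0.1017, 0.1194]
tool_rot: [0.642, 0.767, 0.0, 0.0]
ft_force: [-0.4, 0.0, -4.1]
grip_width: 0.0561
grip_force: 25.0
```

```bash
R='python3 -m pendant'
$R '[[[0,0.0004,0,0,0,0,0],[0,0,0.0005,0,0,0,0],[0,0,0,0,0,0,0],[0,0,0.0005,0,0,0,0],[0,0,0,0,0,0,0]]]'
$R '[[[0,0,-0.0003,0,0,0,0],[0,0,0,0,0,0,0.8],[0,0,0,0,0,0,0.95],[0,0,0,0,0,0,1],[0,0,0,0,0,0,1]]]'
$R '[[[0,0,-0.02,0,0,0,1],[0,0,-0.05,0,0,0,1],[0,0,-0.055,0,0,0,1],[0,0,-0.055,0,0,0,1],[0,0,-0.055,0,0,0,1]]]'
$R '[[[0,0,0,0,0,1.6,1],[-0.044,0.0041,0,0,0,0,1],[-0.0445,0.004,0,0,0,0,1],[0,0,0,0,0,0,1],[0,0,0,0,0,0,1]]]'
python3 - <<'E'
from h import *
from rig import *
import pickle
o=get_obs();c=camera("wrist");print(o["position"],o["tool_rot"])
g=[cv2.cvtColor(x,cv2.COLOR_RGB2GRAY) for x in(pickle.load(open("w1.pkl","rb"))["img"],c["img"])]
g=[cv2.resize(x,None,fx=4,fy=4,interpolation=cv2.INTER_CUBIC) for x in g]
for n,b in dict(wall=(275,46,130,16),jar=(288,130,46,48),shk=(288,198,46,38),sq=(284,66,54,60)).items():
    x,y,w,h=[4*v for v in b]
    r=cv2.matchTemplate(g[1][y-32:y+h+32,x-32:x+w+32],g[0][y:y+h,x:x+w],cv2.TM_CCOEFF_NORMED);_,v,_,l=cv2.minMaxLoc(r);print(n,(l[0]-32)/4,(l[1]-32)/4,v)
E
```

```text
time: 67.1
position: [0.5173, 0.1018, 0.1189]
tool_rot: [0.642, 0.767, 0.0, 0.0]
ft_force: [-0.4, -0.6, 2.2]
grip_width: 0.0557
grip_force: 25.0
time: 67.72
position: [0.5172, 0.1018, 0.1186]
tool_rot: [0.642, 0.767, 0.0, 0.0]
ft_force: [0.3, 0.5, -0.1]
grip_width: 0.0845
grip_force: 0.0
time: 68.35
position: [0.5167, 0.1018, 0.3555]
tool_rot: [0.642, 0.767, 0.0, 0.0]
ft_force: [0.7, 1.0, -0.4]
grip_width: 0.0869
grip_force: 0.0
time: 68.97
position: [0.5375, 0.0158, 0.3525]
tool_rot: [0.653, 0.757, -0.0, -0.001]
ft_force: [0.3, -0.3, 0.5]
grip_width: 0.0868
grip_force: 0.0
[0.5375 0.0158 0.3525] [ 0.6529  0.7575 -0.0004 -0.0013]
wall 1.0 2.25 0.9961591958999634
jar 1.0 1.25 0.959439754486084
shk 1.0 1.75 0.9902030825614929
sq 1.0 2.0 0.9813303351402283
```

All three canisters now match their starting places to under a pixel relative to the crate. I'll back off and take a final look.

```bash
R='python3 -m pendant'
$R '[[[0,-0.04,-0.03,0,0,0,1],[0,-0.04,-0.03,0,0,0,1],[0,-0.03,0,0,0,0,1],[0,0,0,0,0,0,1],[0,0,0,0,0,0,1]]]'
python3 - <<'E'
from h import *
from rig import *
c=camera("scene");cv2.imwrite("pics/s_end.png",c["img"][:,:,::-1])
E
```

```text
time: 69.65
position: [0.4299, -0.0002, 0.4136]
tool_rot: [0.652, 0.758, 0.0, 0.0]
ft_force: [0.3, -0.1, 0.1]
grip_width: 0.0871
grip_force: 0.0
```

View pics/s_end.png

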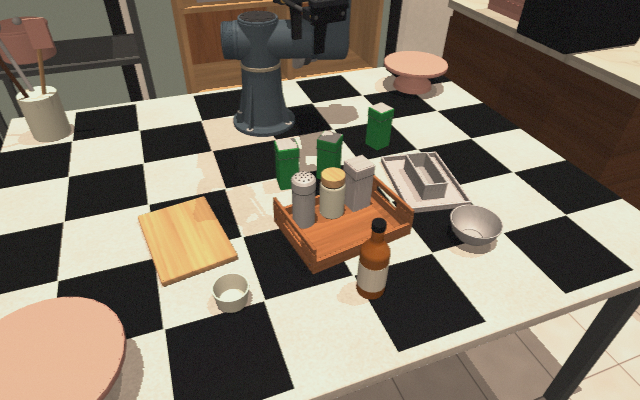

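The scene view shows the canisters upright in the crate at (303,200), (333,193) and (358,184). The tin is on the sheet at (425,177), and the bystanders are where they were.

```bash
python3 -c "
from rig import *;print(hand_in())"
```

```text
the job is handed in; nothing more can be done
None
```

The job is handed in after about 70 s: the loaf tin is centred on the baking sheet with its long side along the sheet's, and all three canisters stand back in the crate within about 1 mm of where they started, after I reset the square one, which first went back about 2 mm off.

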